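# Lever open a terminal enclosure and park the pry tool

### The job

Pick up the flat pry tool, get its blade under the front tab of the closed terminal enclosure and lever the hinged cover open until it stands about upright. Then lay the tool down in the sloped two-post rest, handle in both saddles and blade end downhill, and let go. The gripper itself must not touch the enclosure or its cover, and the other things on the bench stay where they are.

Things in the scene. Friction and masses are not known exactly. Their poses are not given: they have to be found in the camera images.
- enclosure: White box fixed to the bench, 100 (x) by 130 (y) by 62 mm high, with a 5 mm grey cover on top (underside at z = 62 mm). Origin: centre of its underside; its -x face is the front (roughly towards the robot), z up. A notch 48 mm wide, 12 mm high (z = 50 to 62 mm) in the top middle of the 4 mm front wall, straight below the cover's tab, opens into the empty top of the box.
- cover (a joint): Opening angle of the cover in rad: 0 closed, about 1.57 upright, stop at 1.9. Hinge along the enclosure's y at its back top edge. The hinge is stiff (about 0.22 N m of friction, 2 to 3 N at the tab), has no latch and stays where it is left.
- cover_tab (a point): Middle of the underside of the front edge of the cover's tab; the tab is 36 mm wide (y), 5 mm thick and stands 12 mm proud of the enclosure's front face. Moves with the cover; closed, it lies at (-62, 0, 62) mm in the enclosure's frame, 112 mm from the hinge line.
- cover_hinge (a point): Middle of the hinge line, at (50, 0, 62) mm in the enclosure's frame, level with the closed cover's underside.
- pry_tool: Loose flat pry tool, about 0.12 kg, lying on the bench: black square-sided handle 100 mm long (x), 20 mm wide (y), 26 mm tall (z); a flat steel blade 45 mm long, 16 mm wide, 2.5 mm thick goes on from the handle's +x end at mid-height. Origin: centre of the handle's underside; +x to the blade tip, z up.
- pry_tip (a point): Middle of the blade's end edge, at (95, 0, 13) mm in the pry tool's frame.
- tool_rest: Aluminium rest fixed to the bench: base 110 x 60 x 8 mm, two posts 68 mm apart along x, each 10 mm thick with a U saddle on top, 34 mm wide inside (y), 44 mm outside, prongs 16 mm high. The saddle floors lie in one plane that slopes down towards +x by 0.26 rad (15 degrees). Origin: centre of its underside, z up.
- rest_seat (a point): Midway between the two saddles in the plane of their floors, 75 mm above the bench, at (0, 0, 75) mm in the tool rest's frame: where the pry tool's origin lies when the tool is parked.
- jar: Bystander: glass jar with a steel cap, 52 mm across, 70 mm high. Origin at the centre of its underside.
- flange: Bystander: steel plate with four holes, 90 by 60 by 12 mm, lying flat. Origin at the centre of its underside.
- screwdriver: Bystander: ordinary screwdriver lying on the bench behind the enclosure. Origin on the bench below its middle.
There are look-alikes about, which are no part of the job. Several things look just like the pry_tool: the one meant starts farthest to the robot's left.

How it is judged:
On the way, in this order (a step that is already met when the one before it is completed fails the run):
1. the pry tool, and not something else, has levered the cover up off the box (value of joint cover above 0.15 rad and contact force between pry_tool and enclosure above 0.3 N), for 0.05 s.
2. the cover stands open, at least 63 degrees (value of joint cover above 1.1 rad), for 0.2 s.
At the end, for the whole second after the job is handed in: The cover stands open by more than 1.1 rad (63 degrees). The pry tool lies at rest in both saddles of the tool rest, its origin within 20 mm of rest_seat, its blade end downhill (x axis 7 to 24 degrees below level) and along the rest (within 0.5 rad), and bears on the rest (value of joint cover above 1.1 rad and distance between pry_tool and rest_seat below 0.02 m and angle between pry_tool's own x axis and vertical between 1.69 and 1.99 rad and angle between the x axis of pry_tool and the x axis of tool_rest, either way round below 0.5 rad and contact force between pry_tool and tool_rest above 0.3 N and linear speed of pry_tool below 0.03 m/s); the robot touches nothing.
It fails at once if the gripper or arm touches the enclosure or its cover (over 1 N) (contact force between any of the fingers, the arm and enclosure above 1 N).
It fails at once if a bystander is moved more than 30 mm (distance of any of jar, flange, screwdriver from where it was at the start of the episode above 0.03 m).
It also fails if it takes over 54 s, if anything falls off the work surface, if the arm or the gripper's body presses on something with over 40 N, if the wrist force passes 120 N, or if a joint passes its speed limit or range.

### The arm

A 7-joint arm with a two-finger parallel gripper is mounted at the origin on the work surface. World frame = base frame: x ahead of the robot, y to its left, z up, the work surface at z = 0. Lengths are in m, angles in rad, forces in N, time in s.
With the tool pointing down it reaches from about 0.4 to 0.875 m from the base axis. Payload 6.5 kg.
Tool frame: the origin (TCP) lies at the very end of the fingers, on their centre line; the grasp point (between the pads) lies 19 mm behind it (bot.grip_depth is the distance from the TCP to the grasp point, in m); z points along the fingers, y is the line along which they close (so a half turn about z gives the same grasp; the last joint's range is limited). The gripper opens to 88 mm and grips with 3 to 60 N. Pads are 18 mm wide; open, the fingers measure 123 mm over their backs; the gripper's body (75 mm by 187 mm) begins 45 mm behind the grasp point.
Start: joints at [1.049, 0.536, -0.004, 1.538, 0.003, 1.067, -0.071], TCP at [0.286, -0.584, 0.239] pointing down, gripper open.
Joint ranges: [-2.7, 2.7], [-0.37, 2.16], [-1.27, 1.26], [0.24, 2.4], [-1.31, 4.45], [0.19, 1.91], [-2.76, 2.76]. Speed limits (rad/s): [2.39, 2.39, 3.14, 3.14, 3.14, 3.14, 3.14].

### API

Orientations are given as a unit quaternion [w, x, y, z].
In Python, from cell import bot gives the robot as it stands.
- The arm moves only by the tool play_rows, never from a script. Its argument "moves" is a list that holds one entry, the list of rows, each a list of 7 numbers: the shift along the tool's x, y, z in units of 2 cm (1.0 is 2 cm), then the turn, a rotation vector about the tool's x, y, z in units of 0.12 rad (1.0 is 0.12 rad), then the closure, from -1 (fully open) to 1 (shut). In form: [[[x, y, z, rx, ry, rz, gripper], ...]]. A call has 1 to 5 rows; each row shifts and turns the commanded pose from where the row before left it, along the tool's axes as they then stand; what a row does not reach is not made up. A row lasts 1/12 s, in which the tool goes at most 41.7 mm and 7.16 degrees, less where a joint would pass 70% of its speed; a pose out of reach is approached as far as the arm can. A call with a number of a shift or a turn outside -1 to 1 is refused whole. A call with a gripper value outside its range is refused whole. The fingers move at their own pace and stop on an object; "force" is the grip in N (left out, the last holds). Time passes only in rows, so rows that do not move let the fingers close. It gives the time, the measured TCP pose, the force, the opening and the grip force at its end, in the units of the state.
- bot.state(): the state, without advancing time (a new reading comes with each control period).
- bot.capture(name): name is "side" or "top"; returns a dict with "frame" (480x640x3 uint8, blue, green, red), "fovy" (degrees; the focal length in pixels is half the picture's height over the tangent of half this angle, whatever the lens; pixels are square), "cx", "cy" (the principal point, pixels), "k1" (the pictures are not rectified: a ray, as slopes to the right and down, at radius r is drawn at 1 + k1 r^2 times it, then the intrinsics apply), "xyz" and "orientation" of the camera in the world. Camera axes: x right, y up, looking along -z (the intrinsics and any distortion apply to the point x, -y, -z); pixel columns grow to the right and rows downward; lengths in m; the calibration is good to about 2 mm. A picture is of the moment at which its call begins. There is no depth.
- bot.close_job(): hands the job in; it is judged then, once.
The state is a dict: "clock": time; "qpos": joint angles; "qvel": joint speeds; "joint_torque": joint torques, N m; "tool_pos": TCP position; "tcp_rot": TCP orientation; "force": force on the tool from outside, world axes, zero at the start; "ft_torque": the same for the moment, N m; "opening": finger opening in m; "gripper_force": force on a finger pad.
Only numpy, scipy, OpenCV 4.12 (cv2) and the standard library are available. Lean on these libraries where they do the work, as an engineer would, in place of code of your own. Each camera call takes 0.05 s, during which the arm holds its last target. There are 200 camera calls.

## Working session

There is one attempt and no reset: what is moved stays moved. The work goes in short steps, Python scripts to look and compute and a tool call to move; the robot and the scene stay as the last step left them, time stands still between calls to the robot, and variables do not carry over. Pictures are saved under pics/ and viewed, at most 10 in all, crops included, and the job is handed in when it is done.

Besides the shell and the picture viewer there is one more tool, called after ">>>" by a JSON object that holds its "api" and its "payload". play_rows: Moves the arm, as the interface text tells. Its arguments: {"type":"object","properties":{"moves":{"type":"array"},"force":{"type":"number"}},"required":["moves"]}

```bash
mkdir -p pics; ls; python3 - <<'E'
from cell import bot
import cv2
for n in("side","top"):
    c=bot.capture(n); cv2.imwrite(f"pics/{n}0.png",c["frame"])
    print(n,{k:v for k,v in c.items() if k!="frame"})
print(bot.state())
E
```

```text
pics
side {'fovy': 54.6420386328835, 'cx': 317.14920876843445, 'cy': 239.18269851491974, 'k1': -0.021256690955624845, 'xyz': array([0.44764232, 0.76282036, 0.68791633]), 'orientation': array([-0.08395326, -0.04798026,  0.45299115,  0.88625547])}
top {'fovy': 57.140066615961, 'cx': 312.2715445451541, 'cy': 237.30864574349292, 'k1': -0.008720110933677484, 'xyz': array([ 0.41973201, -0.05445846,  1.10295889]), 'orientation': array([-0.70019411, -0.06883591,  0.06673197,  0.70748616])}
{'clock': 0.1, 'qpos': array([ 1.04881534,  0.53710685, -0.00445549,  1.53872245,  0.00262221,
        1.06730774, -0.07118155]), 'qvel': array([ 0.00013281, -0.00185797,  0.00236381, -0.00211601,  0.0002622 ,
       -0.00191155,  0.00141172]), 'joint_torque': array([ 1.73843935e-03, -5.72087967e+01,  9.93701220e-01, -2.52235454e+01,
       -5.61648002e-02,  1.34438864e-02,  2.15219484e-05]), 'tool_pos': array([ 0.28586405, -0.58316965,  0.23793611]), 'tcp_rot': array([-7.32892869e-04,  9.74131838e-01,  2.25979139e-01, -2.33962444e-04]), 'force': array([0.60879507, 0.28090709, 0.44925296]), 'ft_torque': array([-0.05946065,  0.02781743,  0.00794261]), 'gripper_force': 0.0, 'opening': 0.08797158606762528}
```

View pics/top0.png

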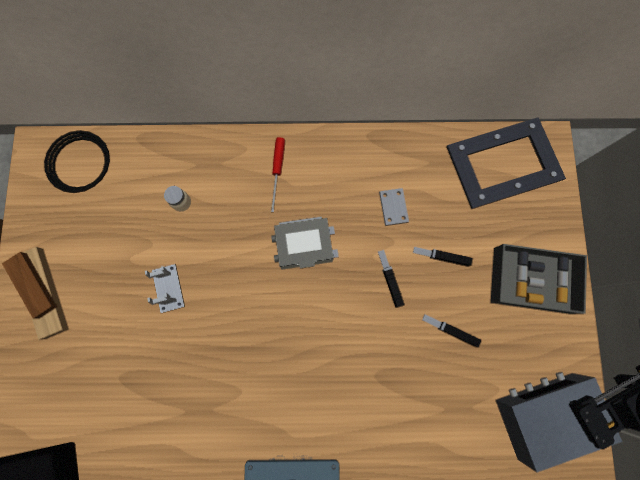

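View pics/side0.png

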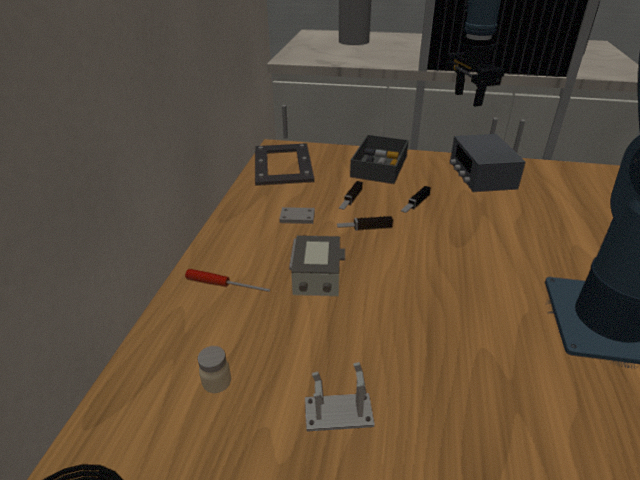

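The top view shows the wanted pry tool (leftmost of the three) at about (391,280) with its blade up at (382,252). The enclosure is at (304,243) with its tab at (308,266), and the rest is at (166,288). The side view shows the robot-side post as the taller one, at (360,385), so the rest slopes down away from the robot.

```bash
cat > h.py <<'E'
import numpy as np, cv2
from scipy.spatial.transform import Rotation as R
def rot(q): return R.from_quat([q[1],q[2],q[3],q[0]])
def K(c):
    f=240/np.tan(np.radians(c["fovy"]/2)); return f
def ray(c,u,v):
    f=K(c); d=np.array([(u-c["cx"])/f,(v-c["cy"])/f]); s=d.copy()
    for _ in range(10): s=d/(1+c["k1"]*(s@s))
    return rot(c["orientation"]).apply([s[0],-s[1],-1])
def onz(c,u,v,z):
    r=ray(c,u,v); return c["xyz"]+r*(z-c["xyz"][2])/r[2]
def proj(c,p):
    q=rot(c["orientation"]).inv().apply(np.array(p)-c["xyz"]); s=np.array([q[0],-q[1]])/-q[2]
    return s*(1+c["k1"]*(s@s))*K(c)+[c["cx"],c["cy"]]
def cross(c1,p1,c2,p2):
    a,b=ray(c1,*p1),ray(c2,*p2); A=np.stack([a,-b],1)
    t=np.linalg.lstsq(A,c2["xyz"]-c1["xyz"],rcond=None)[0]
    x,y=c1["xyz"]+a*t[0],c2["xyz"]+b*t[1]; return (x+y)/2,np.linalg.norm(x-y)
E
python3 - <<'E'
from h import *
from cell import bot
t=bot.capture("top"); s=bot.capture("side"); f=t["frame"]
m=(f.max(2)<45).astype(np.uint8); m[:,:370]=0; m[:220]=0;m[350:]=0;m[:,490:]=0
for c in cv2.findContours(m,0,2)[0]:
    if cv2.contourArea(c)>80:
        (u,v),wh,an=cv2.minAreaRect(c); b=cv2.boxPoints(((u,v),wh,an)); print("handle",u,v,wh,an,onz(t,u,v,.026)); print([onz(t,*p,.026)[:2].round(4) for p in b])
a=cv2.resize(f[205:325,130:300],None,fx=4.7,fy=4.7,interpolation=2)[:, :400]
def crop(fr,x,y,w,h,k): return cv2.resize(fr[y:y+h,x:x+w],None,fx=k,fy=k,interpolation=2)
A=crop(f,140,255,66,66,6)[:300]; A=crop(f,140,255,66,50+16,4.5); B=crop(f,262,208,84,66,4.5)
C=crop(s["frame"],290,355,100,80,3.4); D=crop(s["frame"],280,225,130,80,3.4)
cv2.imwrite("pics/crop.png",np.vstack([np.pad(np.hstack(x),((0,0),(0,800-np.hstack(x).shape[1]),(0,0))) for x in([A,B],[C,D])][:2]))
import pickle; pickle.dump((t,s),open("cams.pkl","wb"))
E
```

```text
handle 461.86541748046875 335.1553955078125 (38.47700500488281, 8.113707542419434) 25.641006469726562 [ 0.38741604 -0.40690317  0.026     ]
[array([ 0.3988, -0.362 ]), array([ 0.4159, -0.3716]), array([ 0.376 , -0.4516]), array([ 0.3592, -0.4419])]
handle 393.1500549316406 287.45001220703125 (37.631099700927734, 8.854375839233398) 71.56504821777344 [ 0.50264915 -0.24795267  0.026     ]
[array([ 0.5431, -0.2249]), array([ 0.5498, -0.2458]), array([ 0.4628, -0.2707]), array([ 0.4563, -0.2501])]
handle 452.9159851074219 258.00335693359375 (37.03809356689453, 8.851614952087402) 11.768289566040039 [ 0.5734103  -0.39856647  0.026     ]
[array([ 0.5725, -0.3515]), array([ 0.5941, -0.3574]), array([ 0.5743, -0.4456]), array([ 0.5528, -0.4395])]
```

View pics/crop.png

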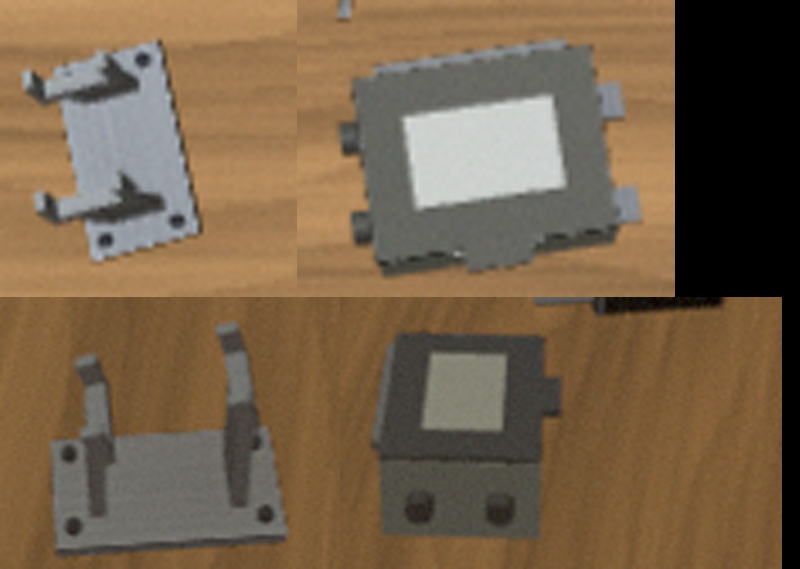

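The crop shows the cover's corners, with the tab front at crop (501,266), and the rest's base corners near (57,68), (160,40), (200,232) and (95,260). The higher post is the robot-side one. Next I fit poses from these corners.

```bash
python3 - <<'E'
from h import *
import pickle; t,s=pickle.load(open("cams.pkl","rb"))
def fit(name,c,px,z,off,k,model):
    P=np.array([onz(c,off[2]+(x-off[0])/k,off[3]+(y-off[1])/k,zz)[:2] for (x,y),zz in zip(px,z)])
    M=np.array(model,float)/1000; a,b=M-M.mean(0),P-P.mean(0)
    th=np.arctan2((a[:,0]*b[:,1]-a[:,1]*b[:,0]).sum(),(a*b).sum())
    Rm=np.array([[np.cos(th),-np.sin(th)],[np.sin(th),np.cos(th)]])
    o=P.mean(0)-Rm@M.mean(0); print(name,o.round(4),round(th,3),"res mm",(1e3*(P-o-M@Rm.T)).round(1).tolist()); return o,th
A=(0,0,140,255);B=(297,0,262,208);C=(0,297,290,355);D=(340,297,280,225)
base=[(55,30),(55,-30),(-55,-30),(-55,30)]
fit("rest top",t,[(57,68),(160,40),(201,232),(95,260)],[.008]*4,A,4.5,base)
fit("rest side",s,[(53,440),(57,548),(286,538),(268,432)],[.008]*4,C,3.4,[(55,-30),(55,30),(-55,30),(-55,-30)])
cov=[(50,65),(50,-65),(-50,-65),(-50,65),(-62,0)]
fit("enc top",t,[(355,80),(592,45),(617,228),(382,264),(501,267)],[.067]*5,B,4.5,cov)
fit("enc side",s,[(397,335),(543,337),(541,457),(378,457)],[.067]*4,D,3.4,[(50,-65),(-50,-65),(-50,65),(50,65)])
# tool: black handle moments in both, tip
f=t["frame"]
for c,box in((t,(375,245,410,312)),(s,(330,212,400,236))):
    x0,y0,x1,y1=box; f=c["frame"][y0:y1,x0:x1]; m=(f.max(2)<50).astype(np.uint8)
    cs=max(cv2.findContours(m,0,2)[0],key=cv2.contourArea); (u,v),wh,an=cv2.minAreaRect(cs); print(u+x0,v+y0,wh,an, onz(c,u+x0,v+y0,.026 if c is t else .013))
    vx,vy,_,_=cv2.fitLine(cs,2,0,.01,.01).ravel(); p=np.array([u+x0,v+y0]);d=np.array([vx,vy])*10
    q=onz(c,*(p+d),.026)-onz(c,*(p-d),.026); print("yaw",np.arctan(q[1]/q[0]))
    hsv=cv2.cvtColor(f,cv2.COLOR_BGR2HSV); b=(hsv[...,1]<50)&(hsv[...,2]>70); ys,xs=np.nonzero(b); print("blade px",xs.min()+x0,xs.max()+x0,ys.min()+y0,ys.max()+y0,xs.mean()+x0,ys.mean()+y0,onz(c,xs.mean()+x0,ys.mean()+y0,.014))
E
```

```text
rest top [0.508  0.3058] 0.253 res mm [[-0.4, -0.8], [-0.3, 0.6], [0.1, 0.5], [0.6, -0.3]]
rest side [0.506  0.3102] 0.236 res mm [[-0.6, -0.1], [-1.0, -0.7], [0.5, -0.2], [1.1, 1.0]]
enc top [ 0.6099 -0.0326] 0.136 res mm [[-0.2, -1.3], [0.1, 0.4], [-0.1, 2.4], [-0.3, -2.6], [0.6, 1.0]]
enc side [ 0.6093 -0.0286] 0.152 res mm [[-1.4, 1.2], [-0.3, 0.9], [1.2, -2.5], [0.5, 0.5]]
393.2917594909668 287.5478820800781 (38.03749084472656, 9.061038970947266) 70.70995330810547 [ 0.50240804 -0.24828699  0.026     ]
yaw 0.31988156824777514
blade px 378 391 250 270 383.8805970149254 260.4029850746269 [ 0.57094277 -0.23002972  0.014     ]
374.9189682006836 222.6224136352539 (10.981019020080566, 34.52854919433594) 86.633544921875 [ 0.49947757 -0.25382596  0.013     ]
yaw 0.31321291048817407
blade px 337 357 218 226 346.90625 223.8125 [ 0.57034311 -0.23373981  0.014     ]
```

>>> {"api": "play_rows", "payload": {"moves": [[[0.96,-0.57,0.2,0,0,0,-1],[0.96,-0.57,0.2,0,0,0,-1],[0.96,-0.57,0.2,0,0,0,-1],[0.96,-0.57,0.2,0,0,0,-1],[0.96,-0.57,0.2,0,0,0,-1]]], "force": 50}}

```text
clock: 0.62
tool_pos: [0.3476, -0.4892, 0.2184]
tcp_rot: [-0.0, 0.974, 0.226, -0.0]
force: [0.4, 0.6, -0.1]
opening: 0.0881
gripper_force: 0.0
```

>>> {"api": "play_rows", "payload": {"moves": [[[0.96,-0.57,0.2,0,0,0,-1],[0.96,-0.57,0.2,0,0,0,-1],[0.96,-0.57,0.2,0,0,0,-1],[0.96,-0.57,0.2,0,0,0,-1],[0.96,-0.57,0.2,0,0,0,-1]]]}}

```text
clock: 1.03
tool_pos: [0.4087, -0.3957, 0.1984]
tcp_rot: [-0.0, 0.974, 0.226, -0.0]
force: [0.4, 1.0, 0.8]
opening: 0.088
gripper_force: 0.0
```

>>> {"api": "play_rows", "payload": {"moves": [[[0.96,-0.57,0.2,0,0,0,-1],[0.96,-0.57,0.2,0,0,0,-1],[0.96,-0.57,0.2,0,0,0,-1],[0.96,-0.57,0.2,0,0,0.7,-1],[0.96,-0.57,0.2,0,0,0.7,-1]]]}}

```text
clock: 1.45
tool_pos: [0.4711, -0.3033, 0.1784]
tcp_rot: [-0.0, 0.99, 0.141, -0.0]
force: [0.2, -1.0, 0.4]
opening: 0.0882
gripper_force: 0.0
```

```bash
cat >> h.py <<'E'
def Rt(yaw,pitch=0):
    # gripper orientation holding the pry tool at yaw, pitch>0 = blade end down
    return R.from_euler("ZYX",[yaw,pitch,np.pi])
def plan(st,p,yaw,pitch=0):
    r=rot(st["tcp_rot"]); d=r.inv().apply(np.array(p)-st["tool_pos"])/.02
    w=(r.inv()*Rt(yaw,pitch)).as_rotvec()/.12
    e=(r*R.from_euler("x",np.pi)).as_euler("ZYX")
    print("now",st["tool_pos"].round(4),"yaw,pitch,roll",e.round(3),"t",round(st["clock"],2),"shift",d.round(2),"turn",w.round(2),"F",st["force"].round(1),"open",round(st["opening"],4),"grip",round(st["gripper_force"],1))
E
python3 - <<'E'
from h import *
from cell import bot
plan(bot.state(),[.505,-.249,.06],.285)
E
```

```text
now [ 0.4711 -0.3033  0.1784] yaw,pitch,roll [0.284 0.    0.   ] t 1.45 shift [ 2.39 -2.13  5.92] turn [-0.    0.   -0.01] F [ 0.2 -1.   0.4] open 0.0882 grip 0.0
```

>>> {"api": "play_rows", "payload": {"moves": [[[0.6,-0.53,1,0,0,0,-0.3],[0.6,-0.53,1,0,0,0,-0.3],[0.6,-0.53,1,0,0,0,-0.3],[0.59,-0.54,1,0,0,0,-0.3],[0,0,1,0,0,0,-0.3]]]}}

```text
clock: 1.87
tool_pos: [0.5069, -0.246, 0.0778]
tcp_rot: [-0.001, 0.989, 0.146, 0.001]
force: [0.8, -0.5, -0.2]
opening: 0.0581
gripper_force: 0.0
```

```bash
python3 - <<'E'
from h import *
from cell import bot
s=bot.state(); plan(s,[.505,-.249,.003],.285)
t=bot.capture("top"); c=bot.capture("side")
print(proj(t,s["tool_pos"]),proj(c,s["tool_pos"]))
f=lambda a,x,y:cv2.resize(a["frame"][y:y+100,x:x+100],None,fx=4,fy=4,interpolation=2)
cv2.imwrite("pics/a.png",np.hstack([f(t,340,230),f(c,320,160)]))
E
```

```text
now [ 0.5069 -0.246   0.0778] yaw,pitch,roll [ 0.292 -0.002  0.002] t 1.87 shift [-0.14  0.12  3.74] turn [-0.01 -0.02  0.06] F [ 0.8 -0.5 -0.2] open 0.0581 grip 0.0
[396.18033971 283.85227626] [373.31218746 202.59121027]
```

View pics/a.png

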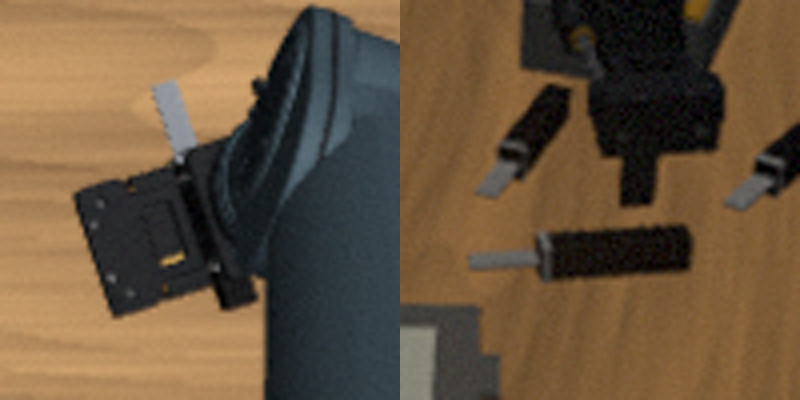

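The side view shows the fingers straight above the handle at crop (638,200), with the handle at crop (617,252). The gripper lines up with it, so I descend and close.

>>> {"api": "play_rows", "payload": {"moves": [[[-0.1,0.1,1,0,0,0.06,-0.3],[0,0,1,0,0,0,-0.3],[0,0,1,0,0,0,-0.3],[0,0,0.7,0,0,0,-0.3],[0,0,0,0,0,0,0.2]]]}}

```text
clock: 2.38
tool_pos: [0.5017, -0.2528, 0.0033]
tcp_rot: [-0.001, 0.99, 0.139, -0.002]
force: [-0.3, 0.8, -0.5]
opening: 0.0529
gripper_force: 0.0
```

>>> {"api": "play_rows", "payload": {"moves": [[[0,0,0,0,0,0,1],[0,0,0,0,0,0,1],[0,0,0,0,0,0,1],[0,0,0,0,0,0,1],[0,0,0,0,0,0,1]]], "force": 55}}

```text
clock: 2.8
tool_pos: [0.5039, -0.2526, 0.0056]
tcp_rot: [0.0, 0.99, 0.14, 0.001]
force: [-1.2, -0.7, 10.7]
opening: 0.0197
gripper_force: 50.6
```

```bash
python3 - <<'E'
from h import *
from cell import bot
plan(bot.state(),[.505,-.249,.1],.285)
E
```

```text
now [ 0.5039 -0.2526  0.0056] yaw,pitch,roll [ 0.281 -0.001 -0.001] t 2.8 shift [ 0.11 -0.15 -4.72] turn [ 0.01 -0.01 -0.04] F [-1.2 -0.7 10.7] open 0.0197 grip 50.6
```

>>> {"api": "play_rows", "payload": {"moves": [[[0,0,-0.5,0,0,0,1],[-0.2,-0.2,-1,0,0,0,1],[-0.5,-0.5,-1,0,0,0,1],[-0.5,-0.8,-1,0,0,0.4,1],[-0.5,-0.9,-1,0,0,0.7,1]]]}}

```text
clock: 3.22
tool_pos: [0.4573, -0.2155, 0.0961]
tcp_rot: [0.0, 0.997, 0.072, 0.0]
force: [-0.2, 1.1, -0.9]
opening: 0.0196
gripper_force: 55.0
```

```bash
cat >> h.py <<'E'
E0=np.array([.610,-.031,0]); EY=.144
def enc(x,y,z): return E0+R.from_euler("z",EY).apply(np.array([x,y,z])/1000)
E
python3 - <<'E'
from h import *
from cell import bot
plan(bot.state(),enc(-184,0,100),EY)
E
```

```text
now [ 0.4573 -0.2155  0.0961] yaw,pitch,roll [ 0.145 -0.    -0.   ] t 3.22 shift [-0.31 -8.04 -0.2 ] turn [ 0.   -0.    0.01] F [-0.2  1.1 -0.9] open 0.0196 grip 55.0
```

>>> {"api": "play_rows", "payload": {"moves": [[[-0.1,-0.8,-0.1,0,0,0,1],[-0.1,-1,-0.1,0,0,0,1],[-0.1,-1,0,0,0,0,1],[0,-1,0,0,0,0,1],[0,-1,0,0,0,0,1]]]}}

```text
clock: 3.63
tool_pos: [0.4376, -0.1203, 0.0995]
tcp_rot: [0.0, 0.997, 0.074, 0.0]
force: [0.9, -0.3, -2.4]
opening: 0.0196
gripper_force: 55.0
```

>>> {"api": "play_rows", "payload": {"moves": [[[0,-1,0,0,0,0,1],[0,-1,0,0,0,0,1],[0,-0.7,0,0,0,0,1],[0,-0.5,0,0,0,0,1],[0,0,0,0,0,0,1]]]}}

```text
clock: 4.05
tool_pos: [0.4283, -0.0558, 0.0992]
tcp_rot: [-0.0, 0.997, 0.076, 0.0]
force: [0.1, -0.5, -0.8]
opening: 0.0196
gripper_force: 55.0
```

```bash
python3 - <<'E'
from h import *
from cell import bot
s=bot.state(); plan(s,enc(-184,0,100),EY)
t=bot.capture("top"); c=bot.capture("side")
p=s["tool_pos"]+rot(s["tcp_rot"]).apply([.094,0,-.0074])
print("pred tip",p,proj(t,p),proj(c,p),"tab",proj(t,enc(-62,0,62)),proj(c,enc(-62,0,62)))
f=lambda a,x,y:cv2.resize(a["frame"][y:y+100,x:x+100],None,fx=4,fy=4,interpolation=2)
cv2.imwrite("pics/b.png",np.hstack([f(t,260,230),f(c,320,205)]))
E
```

```text
now [ 0.4283 -0.0558  0.0992] yaw,pitch,roll [ 0.152 -0.     0.001] t 4.05 shift [-0.03  0.08 -0.04] turn [-0.01 -0.    0.06] F [ 0.1 -0.5 -0.8] open 0.0196 grip 55.0
pred tip [ 0.52121207 -0.04160647  0.10657326] [307.88506497 277.36359219] [358.24204398 239.54041432] tab [307.32933238 267.73998675] [344.8516828  255.11748186]
```

View pics/b.png

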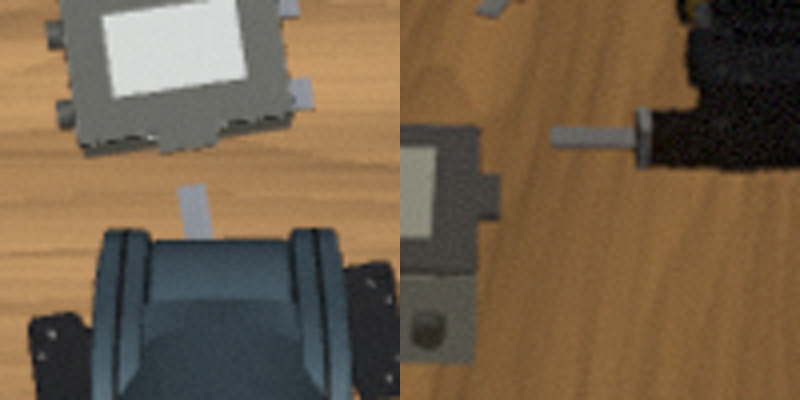

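The tip shows at top (308,276.5) and side (358,239.5), within a pixel of prediction, and the tab also matches. I lower the blade to notch height, then insert it.

>>> {"api": "play_rows", "payload": {"moves": [[[0,0.08,0.5,0,0,0.06,1],[0,0,1,0,0,0,1],[0,0,0.8,0,0,0,1],[0,0,0.2,0,0,0,1],[0,0,0,0,0,0,1]]]}}

```text
clock: 4.57
tool_pos: [0.4277, -0.0602, 0.0474]
tcp_rot: [0.0, 0.998, 0.07, -0.001]
force: [-0.1, -0.1, -1.2]
opening: 0.0194
gripper_force: 55.0
```

```bash
python3 - <<'E'
from h import *
from cell import bot
s=bot.state(); plan(s,enc(-128,0,48.8),EY)
t=bot.capture("top"); c=bot.capture("side")
for d in(.094,.049):
    p=s["tool_pos"]+rot(s["tcp_rot"]).apply([d,0,-.0074])
    print("pred",p,proj(t,p),proj(c,p))
f=c["frame"]; x0,y0=335,235; g=f[y0:y0+55,x0:x0+60]; hsv=cv2.cvtColor(g,cv2.COLOR_BGR2HSV)
b=((hsv[...,1]<45)&(hsv[...,2]>85)).astype(np.uint8)
n,l,st,ce=cv2.connectedComponentsWithStats(b)
print([(a[0]+x0,a[1]+y0,a[2],a[3],a[4]) for a in st[1:] if a[4]>8])
E
```

```text
now [ 0.4277 -0.0602  0.0474] yaw,pitch,roll [0.14  0.003 0.   ] t 4.57 shift [ 2.83 -0.15 -0.08] turn [-0.    0.02 -0.04] F [-0.1 -0.1 -1.2] open 0.0194 grip 55.0
pred [ 0.52077329 -0.0471169   0.05456038] [310.5026954  279.74490335] [357.7358886  257.20822392]
pred [ 0.47621248 -0.05338721  0.05468999] [313.33363826 298.59248044] [378.19785825 257.68911162]
[(np.int32(379), np.int32(250), np.int32(2), np.int32(6), np.int32(11)), (np.int32(357), np.int32(255), np.int32(20), np.int32(5), np.int32(81))]
```

>>> {"api": "play_rows", "payload": {"moves": [[[0.5,-0.1,-0.08,0,0,0,1],[0.6,-0.05,0,0,0,0,1],[0.6,0,0,0,0,0,1],[0.6,0,0,0,0,0,1],[0.5,0,0,0,0,0,1]]]}}

```text
clock: 5.08
tool_pos: [0.4862, -0.048, 0.0514]
tcp_rot: [0.0, 0.997, 0.071, 0.001]
force: [-0.4, -0.6, -1.2]
opening: 0.0197
gripper_force: 55.0
```

```bash
python3 - <<'E'
from h import *
from cell import bot
s=bot.state()
plan(s,enc(-128,0,48.8),EY)
# planned tip path: r=82 about the hinge, per opening angle; tcp = tip -95, -8.5 (blade top)
last=None
for th in np.arange(0,1.56,.15):
    r=82; T=np.array([50-r*np.cos(th),62+r*np.sin(th)-1]); print(round(th,2),T.round(1),None if last is None else ((T-last)/20).round(2)); last=T
E
```

```text
now [ 0.4862 -0.048   0.0514] yaw,pitch,roll [ 0.142 -0.003 -0.   ] t 5.08 shift [-0.15  0.05  0.13] turn [ 0.   -0.02 -0.02] F [-0.4 -0.6 -1.2] open 0.0197 grip 55.0
0.0 [-32.  61.] None
0.15 [-31.1  73.3] [0.05 0.61]
0.3 [-28.3  85.2] [0.14 0.6 ]
0.45 [-23.8  96.7] [0.23 0.57]
0.6 [-17.7 107.3] [0.31 0.53]
0.75 [-10.  116.9] [0.38 0.48]
0.9 [ -1.  125.2] [0.45 0.42]
1.05 [  9.2 132.1] [0.51 0.34]
1.2 [ 20.3 137.4] [0.55 0.26]
1.35 [ 32. 141.] [0.59 0.18]
1.5 [ 44.2 142.8] [0.61 0.09]
```

>>> {"api": "play_rows", "payload": {"moves": [[[0,0.05,-0.2,0,0,0,1],[0.05,0,-0.3,0,0,0,1],[0.05,0,-0.3,0,0,0,1],[0.05,0,-0.3,0,0,0,1],[0.08,0,-0.3,0,0,0,1]]]}}

```text
clock: 5.5
tool_pos: [0.4875, -0.049, 0.0789]
tcp_rot: [0.0, 0.998, 0.071, -0.001]
force: [0.5, -0.8, -6.2]
opening: 0.0196
gripper_force: 55.0
```

```bash
python3 - <<'E'
from h import *
from cell import bot
s=bot.state()
p=s["tool_pos"]+rot(s["tcp_rot"]).apply([.095,0,-.0074])
print("tip loc",R.from_euler("z",-EY).apply(p-E0)*1000,s["ft_torque"].round(2))
plan(s,enc(-128,0,80),EY)
c=bot.capture("side");t=bot.capture("top")
print("pred tip",proj(c,p),proj(t,p))
cv2.imwrite("pics/c.png",np.hstack([cv2.resize(c["frame"][200:300,280:400],None,fx=3.3,fy=3.3),cv2.resize(t["frame"][200:300,260:360],None,fx=3.3,fy=3.3)]))
E
```

```text
tip loc [-28.80454838  -0.46878291  86.17630015] [0.03 0.2  0.03]
now [ 0.4875 -0.049   0.0789] yaw,pitch,roll [0.141 0.001 0.   ] t 5.5 shift [-0.21 -0.01 -0.05] turn [-0.    0.01 -0.02] F [ 0.5 -0.8 -6.2] open 0.0196 grip 55.0
pred tip [329.82516384 245.82068764] [305.22231174 252.46057046]
```

View pics/c.png

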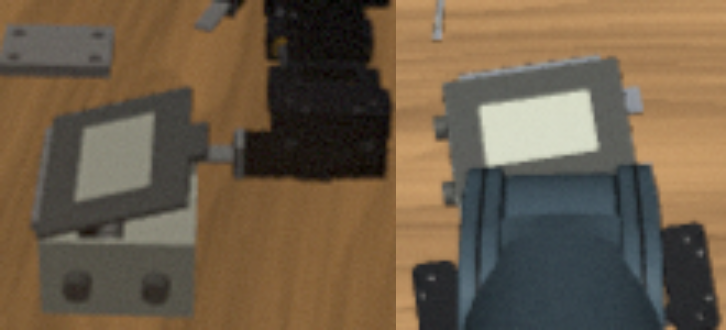

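The cover is lifted to about 0.3 rad with the blade under it at crop (220,153), and the gripper is well clear. I continue along the arc.

>>> {"api": "play_rows", "payload": {"moves": [[[0.12,0,-0.29,0,0,0,1],[0.12,0,-0.29,0,0,0,1],[0.16,0,-0.27,0,0,0,1],[0.16,0,-0.27,0,0,0,1],[0.19,0,-0.24,0,0,0,1]]]}}

```text
clock: 6.02
tool_pos: [0.5029, -0.0468, 0.1059]
tcp_rot: [0.0, 0.998, 0.071, -0.001]
force: [-3.0, 0.1, -2.7]
opening: 0.0196
gripper_force: 55.0
```

>>> {"api": "play_rows", "payload": {"moves": [[[0.19,0,-0.24,0,0,0,1],[0.22,0,-0.21,0,0,0,1],[0.22,0,-0.21,0,0,0,1],[0.25,0,-0.17,0,0,0,1],[0.25,0,-0.17,0,0,0,1]]]}}

```text
clock: 6.43
tool_pos: [0.5263, -0.0434, 0.1259]
tcp_rot: [0.0, 0.997, 0.071, 0.0]
force: [-1.5, -0.9, -4.0]
opening: 0.0197
gripper_force: 55.0
```

```bash
python3 - <<'E'
from h import *
from cell import bot
s=bot.state()
p=s["tool_pos"]+rot(s["tcp_rot"]).apply([.095,0,-.0074])
q=R.from_euler("z",-EY).apply(p-E0)*1000
print("tip loc",q,"theta",np.arctan2(q[2]-62,50-q[0]))
plan(s,enc(-128,0,80),EY)
E
```

```text
tip loc [ 10.37949653  -0.52387603 133.3012994 ] theta 1.063604903973855
now [ 0.5263 -0.0434  0.1259] yaw,pitch,roll [ 0.141 -0.    -0.   ] t 6.43 shift [-2.17 -0.01  2.29] turn [ 0.   -0.   -0.02] F [-1.5 -0.9 -4. ] open 0.0197 grip 55.0
```

Next I go to about 1.5 rad, then hold.

>>> {"api": "play_rows", "payload": {"moves": [[[0.28,0,-0.13,0,0,0,1],[0.28,0,-0.13,0,0,0,1],[0.3,0,-0.09,0,0,0,1],[0.3,0,-0.09,0,0,0,1],[0.3,0,-0.05,0,0,0,1]]]}}

```text
clock: 6.85
tool_pos: [0.5551, -0.0393, 0.1354]
tcp_rot: [0.0, 0.997, 0.071, -0.0]
force: [-3.1, -0.8, -3.4]
opening: 0.0193
gripper_force: 55.0
```

>>> {"api": "play_rows", "payload": {"moves": [[[0.25,0,-0.02,0,0,0,1],[0,0,0,0,0,0,1],[0,0,0,0,0,0,1],[0,0,0,0,0,0,1]]]}}

```text
clock: 7.18
tool_pos: [0.5606, -0.0384, 0.1362]
tcp_rot: [-0.0, 0.997, 0.071, 0.001]
force: [-0.2, 0.9, -1.6]
opening: 0.0197
gripper_force: 55.0
```

```bash
python3 - <<'E'
from h import *
from cell import bot
s=bot.state()
p=s["tool_pos"]+rot(s["tcp_rot"]).apply([.095,0,-.0074])
q=R.from_euler("z",-EY).apply(p-E0)*1000
print("tip loc",q,"theta",np.arctan2(q[2]-62,50-q[0]))
plan(s,enc(-190,0,140),EY)
t=bot.capture("top");c=bot.capture("side")
print(proj(c,p))
cv2.imwrite("pics/d.png",np.hstack([cv2.resize(c["frame"][180:310,270:400],None,fx=3,fy=3),cv2.resize(t["frame"][180:310,250:380],None,fx=3,fy=3)]))
E
```

```text
tip loc [ 45.02679514  -0.45994535 143.81804078] theta 1.5100873000104134
now [ 0.5606 -0.0384  0.1362] yaw,pitch,roll [ 0.142 -0.002 -0.   ] t 7.18 shift [-7.    0.   -0.21] turn [ 0.   -0.02 -0.02] F [-0.2  0.9 -1.6] open 0.0197 grip 55.0
[294.94209119 223.06171814]
```

View pics/d.png

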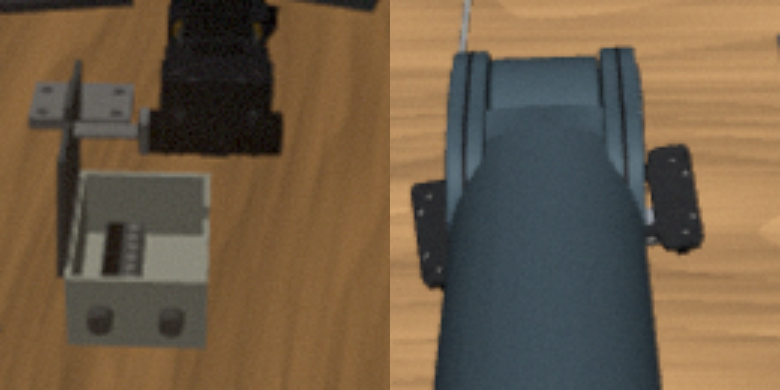

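The side view shows the cover standing upright at crop (72,165), with the blade against it and the gripper clear of the box. I retract and head for the rest.

>>> {"api": "play_rows", "payload": {"moves": [[[-0.5,0,0,0,0,0,1],[-1,0,0,0,0,0,1],[-1,0,-0.1,0,0,0,1],[-1,-0.5,-0.3,0,0,0,1],[-0.5,-1,-0.5,0,0,0,1]]]}}

```text
clock: 7.7
tool_pos: [0.4733, -0.0228, 0.1532]
tcp_rot: [0.001, 0.998, 0.068, -0.001]
force: [-0.2, -0.1, -2.1]
opening: 0.0197
gripper_force: 55.0
```

```bash
cat >> h.py <<'E'
S0=np.array([.507,.308,.075]); SY=.247; SP=.262
def seat(x,y,z): return S0+R.from_euler("ZY",[SY,SP]).apply(np.array([x,y,z])/1000)
E
python3 - <<'E'
from h import *
from cell import bot
s=bot.state(); plan(s,seat(0,0,85),SY,0); print(s["qpos"].round(2))
E
```

```text
now [ 0.4733 -0.0228  0.1532] yaw,pitch,roll [ 0.137  0.003 -0.001] t 7.7 shift [  5.02 -16.28  -0.23] turn [ 0.01  0.02 -0.92] F [-0.2 -0.1 -2.1] open 0.0197 grip 55.0
[-0.02  0.37 -0.03  2.06  0.02  0.71 -1.5 ]
```

>>> {"api": "play_rows", "payload": {"moves": [[[0.2,-1,0,0,0,0,1],[0.2,-1,0,0,0,0,1],[0.2,-1,0,0,0,0,1],[0.2,-1,0,0,0,0,1],[0.2,-1,0,0,0,0,1]]]}}

```text
clock: 8.12
tool_pos: [0.4821, 0.0827, 0.1541]
tcp_rot: [-0.0, 0.998, 0.071, 0.001]
force: [0.7, 0.4, -1.4]
opening: 0.0193
gripper_force: 55.0
```

>>> {"api": "play_rows", "payload": {"moves": [[[0.2,-1,0,0,0,0,1],[0.2,-1,0,0,0,0,1],[0.2,-1,0,0,0,0,1],[0.2,-1,0,0,0,0,1],[0.2,-1,0,0,0,-0.5,1]]]}}

```text
clock: 8.53
tool_pos: [0.4877, 0.1847, 0.1541]
tcp_rot: [-0.0, 0.995, 0.101, 0.001]
force: [0.5, 0.4, -1.4]
opening: 0.0196
gripper_force: 55.0
```

>>> {"api": "play_rows", "payload": {"moves": [[[0.2,-1,0,0,-0.5,-0.4,1],[0.2,-1,0,0,-0.5,0,1],[0.2,-1,0,0,-0.5,0,1],[0.2,-0.8,0,0,-0.5,0,1],[0,-0.5,0,0,0,0,1]]]}}

```text
clock: 8.95
tool_pos: [0.4839, 0.2735, 0.1517]
tcp_rot: [0.013, 0.985, 0.125, -0.119]
force: [0.3, -0.2, -0.4]
opening: 0.0196
gripper_force: 55.0
```

```bash
python3 - <<'E'
from h import *
from cell import bot
s=bot.state(); plan(s,seat(0,0,45),SY,SP); print(s["qpos"].round(2))
E
```

```text
now [0.4839 0.2735 0.1517] yaw,pitch,roll [0.253 0.241 0.003] t 8.95 shift [ 2.47 -1.37  1.11] turn [-0.02 -0.18  0.05] F [ 0.3 -0.2 -0.4] open 0.0196 grip 55.0
[-0.46  0.62 -0.13  1.66 -0.    1.1  -1.89]
```

>>> {"api": "play_rows", "payload": {"moves": [[[0.7,-0.5,0,0,-0.18,0.05,1],[0.8,-0.5,0.1,0,0,0,1],[0.7,-0.3,0.3,0,0,0,1],[0.3,-0.1,0.5,0,0,0,1],[0,0,0.2,0,0,0,1]]]}}

```text
clock: 9.37
tool_pos: [0.5167, 0.3081, 0.1167]
tcp_rot: [0.016, 0.984, 0.121, -0.13]
force: [-0.7, -0.0, -0.9]
opening: 0.0198
gripper_force: 55.0
```

>>> {"api": "play_rows", "payload": {"moves": [[[0,0,0,0,0,0,1],[0,0,0,0,0,0,1]]]}}

```text
clock: 9.53
tool_pos: [0.5164, 0.3072, 0.1184]
tcp_rot: [0.016, 0.984, 0.12, -0.13]
force: [1.1, 0.2, -1.9]
opening: 0.0195
gripper_force: 55.0
```

```bash
python3 - <<'E'
from h import *
from cell import bot
s=bot.state(); plan(s,seat(0,0,45),SY,SP)
t=bot.capture("top");c=bot.capture("side")
g=lambda v:s["tool_pos"]+rot(s["tcp_rot"]).apply(np.array(v)/1000)
print("tip",proj(c,g([95,0,-7.4])),proj(t,g([95,0,-7.4])))
def q(im,cam,pts,col):
    for p in pts: cv2.circle(im,tuple(int(v*16) for v in proj(cam,p)),8,col,-1,shift=4)
F=[seat(x,y,z) for x in(-34,34) for y in(-17,17) for z in(0,16)]
big=[]
for cam,x,y,w in((c,270,300,140),(t,120,220,100)):
    M=cv2.resize(cam["frame"][y:y+w,x:x+w],(400,400),interpolation=2)
    for p in F:
        u=(proj(cam,p)-[x,y]+.5)*400/w-.5; cv2.circle(M,tuple(int(v) for v in u),2,(0,0,255),-1)
    big.append(M)
cv2.imwrite("pics/e.png",np.hstack(big))
E
```

```text
now [0.5164 0.3072 0.1184] yaw,pitch,roll [ 0.243  0.263 -0.001] t 9.53 shift [ 0.13 -0.16 -0.04] turn [-0.    0.01 -0.03] F [ 1.1  0.2 -1.9] open 0.0195 grip 55.0
tip [272.84643717 375.68703226] [147.40623405 242.10775663]
```

View pics/e.png

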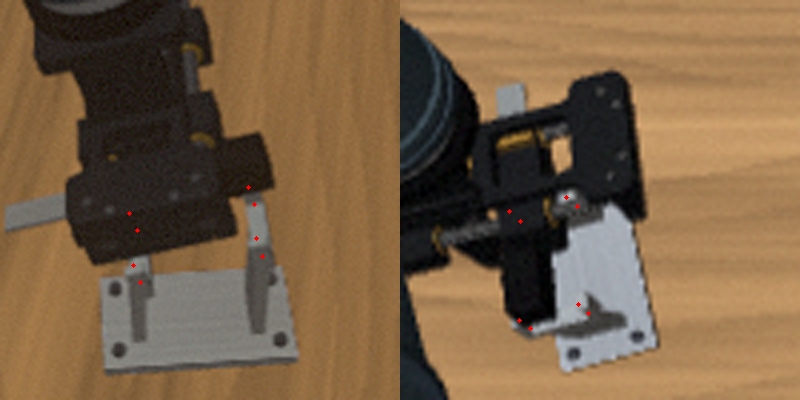

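The projected saddle points agree with the visible prongs, for example the rear left prong at top (149.5,300), to about 1 px. The tool is centred over the saddles, so I lower it.

>>> {"api": "play_rows", "payload": {"moves": [[[0.1,-0.15,0.2,0,0,0,1],[0,0,0.5,0,0,0,1],[0,0,0.5,0,0,0,1],[0,0,0.4,0,0,0,1],[0,0,0.1,0,0,0,1]]]}}

```text
clock: 10.05
tool_pos: [0.5081, 0.3086, 0.083]
tcp_rot: [0.017, 0.984, 0.121, -0.131]
force: [-0.8, -0.7, -1.6]
opening: 0.0198
gripper_force: 55.0
```

>>> {"api": "play_rows", "payload": {"moves": [[[0,0,0.05,0,0,0,1],[0,0,0.05,0,0,0,1],[0,0,0,0,0,0,1]]]}}

```text
clock: 10.3
tool_pos: [0.5095, 0.3094, 0.0832]
tcp_rot: [0.016, 0.984, 0.12, -0.129]
force: [0.8, -1.1, -2.0]
opening: 0.0196
gripper_force: 55.0
```

```bash
python3 - <<'E'
from h import *
from cell import bot
s=bot.state(); plan(s,seat(0,0,5.6),SY,SP); print(s["ft_torque"].round(2))
E
```

```text
now [0.5095 0.3094 0.0832] yaw,pitch,roll [ 0.244  0.261 -0.   ] t 10.3 shift [-0.03  0.04  0.15] turn [-0.01 -0.01 -0.03] F [ 0.8 -1.1 -2. ] open 0.0196 grip 55.0
[ 0.09 -0.3   0.03]
```

Still about 3 mm above the floor, with no contact yet.

>>> {"api": "play_rows", "payload": {"moves": [[[0,0,0.08,0,0,0,1],[0,0,0.08,0,0,0,1],[0,0,0.05,0,0,0,1],[0,0,0,0,0,0,1]]]}}

```text
clock: 10.63
tool_pos: [0.5091, 0.3094, 0.0808]
tcp_rot: [0.016, 0.984, 0.12, -0.129]
force: [-1.0, -1.7, 9.6]
opening: 0.0199
gripper_force: 55.0
```

```bash
python3 - <<'E'
from h import *
from cell import bot
s=bot.state(); plan(s,seat(0,0,5.6),SY,SP); print(s["ft_torque"].round(2))
E
```

```text
now [0.5091 0.3094 0.0808] yaw,pitch,roll [0.244 0.26  0.   ] t 10.63 shift [-0.04  0.04  0.03] turn [-0.01 -0.02 -0.03] F [-1.  -1.7  9.6] open 0.0199 grip 55.0
[-0.29  0.3   0.03]
```

Seated on the saddles with about 10 N, so I open gently.

>>> {"api": "play_rows", "payload": {"moves": [[[0,0,-0.03,0,0,0,0.5],[0,0,0,0,0,0,0.4],[0,0,0,0,0,0,0.3],[0,0,0,0,0,0,0.2],[0,0,0,0,0,0,0.1]]]}}

```text
clock: 11.05
tool_pos: [0.5083, 0.3091, 0.0795]
tcp_rot: [0.016, 0.984, 0.12, -0.13]
force: [-1.0, -0.1, -0.6]
opening: 0.0386
gripper_force: 0.0
```

>>> {"api": "play_rows", "payload": {"moves": [[[0,0,0,0,0,0,0],[0,0,0,0,0,0,0],[0,0,-0.3,0,0,0,0],[0,0,-0.6,0,0,0,0],[0,0,-1,0,0,0,0]]]}}

```text
clock: 11.47
tool_pos: [0.517, 0.311, 0.1162]
tcp_rot: [0.016, 0.984, 0.121, -0.131]
force: [0.6, -0.2, 0.2]
opening: 0.0438
gripper_force: 0.0
```

>>> {"api": "play_rows", "payload": {"moves": [[[0,0,-1,0,0,0,0],[0,0,-1,0,0,0,0],[0,0,-1,0,0,0,0],[-1,1,-1,0,0,0,0],[-1,1,-1,0,0,0,0]]]}}

```text
clock: 11.88
tool_pos: [0.5152, 0.2704, 0.2251]
tcp_rot: [0.015, 0.984, 0.122, -0.129]
force: [0.3, -0.5, 0.1]
opening: 0.0438
gripper_force: 0.0
```

>>> {"api": "play_rows", "payload": {"moves": [[[-1,1,0,0,0,0,0],[-1,1,0,0,0,0,0],[-1,1,0,0,0,0,0],[-0.5,1,0,0,0,0,0],[0,0,0,0,0,0,0]]]}}

```text
clock: 12.3
tool_pos: [0.4692, 0.1709, 0.2435]
tcp_rot: [0.017, 0.985, 0.118, -0.129]
force: [0.7, -1.1, 0.4]
opening: 0.044
gripper_force: 0.0
```

```bash
python3 - <<'E'
from h import *
from cell import bot
s=bot.state(); plan(s,seat(0,0,5.6),SY,SP)
t=bot.capture("top");c=bot.capture("side")
print("expected tip",proj(t,seat(95,0,13)),proj(c,seat(95,0,13)),"tail",proj(t,seat(-50,0,26)),proj(c,seat(-50,0,26)))
A=cv2.resize(c["frame"][180:460,220:420],(400,560)); B=cv2.resize(t["frame"][180:380,100:243],(400,560))
cv2.imwrite("pics/f.png",np.hstack([A,B]))
E
```

```text
now [0.4692 0.1709 0.2435] yaw,pitch,roll [ 0.238  0.26  -0.003] t 12.3 shift [ 5.5  -6.24  6.96] turn [ 0.   -0.02 -0.08] F [ 0.7 -1.1  0.4] open 0.044 grip 0.0
expected tip [152.43385398 248.2849943 ] [279.11382547 392.48964029] tail [155.80842058 303.02065297] [366.77101551 367.76647584]
```

View pics/f.png

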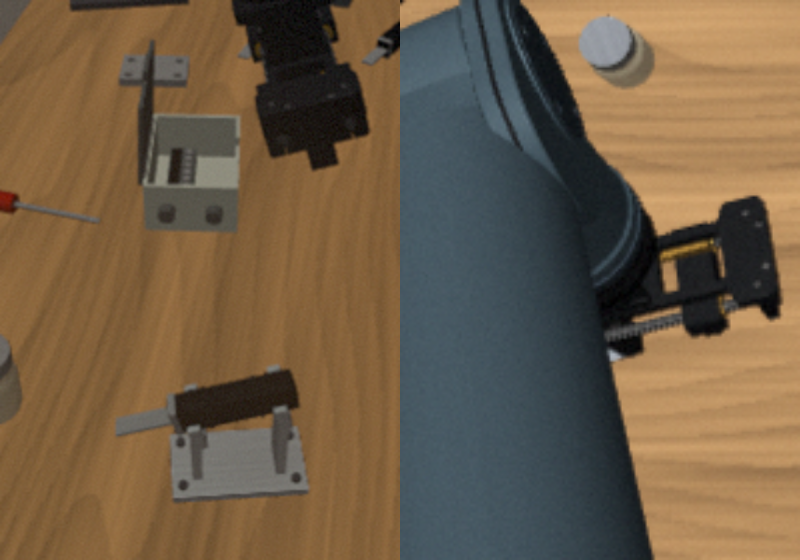

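The tool lies in both saddles, with its tip at side pixel (278,394) against an expected (279,392). The cover is upright and the gripper is clear, so I hand in.

```bash
python3 -c "
from cell import bot
print(bot.close_job())"
```

```text
the job is handed in; nothing more can be done
None
```

The job is handed in, with no verdict returned: the last pictures show the cover upright (about 1.5 rad) and the pry tool in both saddles, blade end downhill, with the gripper clear.

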